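# Empty the tipping skip of used bottles

## Task

Lift the red locking bar straight up out of its two brackets and lay it flat on the blue mat. Then lift the skip's handle so that both used sample bottles roll out over the wheel into the blue bin, and lower the skip gently back down onto its rests without letting it drop. Leave the beaker, dropper bottle, square bottle and flask standing round the work as they are.

Things in the scene. Friction and masses are not known exactly. Their poses are not given: they have to be found in the camera images.
- dock: Fixed grey dock under the green skip, base plate 270 x 200 x 10 mm (x -210 to +60). Origin on the worktop below the wheel axle; x axis forward, the way the skip tips (to the bin), z up. Two steel open-topped U brackets at x = -175, y = +-86 mm, 14 mm wide along y: slot floor 118 mm above the worktop, slot 23 mm wide, cheek tops 148 mm.
- axle (a point): Centre of the wheel axle, 85 mm above the worktop; the skip's hinge line runs through it along dock y. Skip: 128 mm wide, open front lip sloping up 30 degrees, 60 mm ahead of the axle; rear wall at dock x = -115 mm, its top 162 mm above the worktop; two 14 mm shafts at y = +-50 mm, 107 mm above the worktop, run back to a cross tube at dock x = -250 mm.
- skip (a joint): Tilt of the green skip about the axle: 0 = down on its rests; grows as the handle is lifted and the front goes down; stop at 0.95 rad. Skip 0.6 kg, 3 to 4 N to lift at the handle; hardly any friction: it falls back if let go. The bottles roll out at about 0.5 to 0.6 rad and are surely out at 0.9.
- grip (a point): Grip point of the handle, a flat black paddle 14 mm thick, 60 mm wide along dock y, leaning back (away from the bin) 35 degrees from vertical while the skip is down: then 276 mm behind the axle, 59 mm above it. In mid-thickness and mid-width, 45 mm along the paddle from the cross tube, 25 mm from its top edge. Turns with the skip: upright at 0.61 rad tilt, at 0.95 leaning 19 degrees to the bin.
- bar_mid (a point): Middle of the red locking bar (square, 18 x 18 mm, 220 mm long along its own y axis, 0.18 kg, grey sleeve in the middle). At the start it lies in both U brackets across the shafts, centre 127 mm above the worktop, nothing below its middle; 50 mm free to the skip's rear wall. Gripped by its upper half, it can be set down flat with the fingertips clear of the mat.
- mat: Flat fixed mat, blue with dark edge, 130 (its x) x 260 (its y, long way) x 5 mm, on the worktop; origin at the centre of its underside.
- bottle_a_mid (a point): Middle of a white screw-cap sample bottle, 47 mm diameter, 100 mm long (its own z axis), 0.075 kg, lying crosswise in the skip.
- bottle_b_mid (a point): Middle of the other such bottle, lying in front of the first.
- bin: Fixed blue open bin, 190 x 190 mm; origin at the centre of its underside, axes about parallel to the dock's, x pointing away from the skip. Wall towards the skip 60 mm high, the far and side walls up to 100 mm, 4 mm thick.
- beaker_blue: Bystander: small glass beaker with blue content, about 50 mm wide, 56 mm tall; origin at the centre of its underside.
- dropper_b: Bystander: small amber dropper bottle with red bulb, 33 mm wide, 100 mm tall; origin at the centre of its underside.
- bottle_sq_a: Bystander: white square screw-cap bottle, 69 mm wide, 116 mm tall; origin at the centre of its underside.
- flask_b: Bystander: conical glass flask, 65 mm wide, 108 mm tall; origin at the centre of its underside.
- bar: The same bar; origin in the middle of its underside.
Things that resemble listed ones, but are neither listed nor needed, are in the scene too. Leave any green or turquoise look-alike of the part that bears bottle_a_mid alone.

How it is judged (in metres and radians):
On the way, in this order (a step that is already met when the one before it is completed fails the run):
1. the bar lies released on the mat, the skip still down (x of bar_mid in the frame of mat between -0.065 and 0.065 m and y of bar_mid in the frame of mat between -0.08 and 0.08 m and height (world z) of bar_mid below 0.022 m and contact force between the fingers and bar below 0.3 N and value of joint skip below 0.04 rad), for 0.2 s.
2. the skip is tipped and both bottles are in the bin (x of bottle_a_mid in the frame of bin between -0.095 and 0.095 m and y of bottle_a_mid in the frame of bin between -0.095 and 0.095 m and z of each of bottle_a_mid, bottle_b_mid in the frame of bin below 0.095 m and x of bottle_b_mid in the frame of bin between -0.095 and 0.095 m and y of bottle_b_mid in the frame of bin between -0.095 and 0.095 m and value of joint skip above 0.2 rad), for 0.1 s.
At the end, for the whole second after the job is handed in: The skip is down on its rests (tilt under 0.04 rad), the bar lies flat, released and still, with its middle on the mat (within 65 mm of the mat's centre across it and 80 mm along it), and both bottles lie in the bin (all of step 1 and x of bottle_a_mid in the frame of bin between -0.095 and 0.095 m and y of bottle_a_mid in the frame of bin between -0.095 and 0.095 m and z of each of bottle_a_mid, bottle_b_mid in the frame of bin below 0.095 m and x of bottle_b_mid in the frame of bin between -0.095 and 0.095 m and y of bottle_b_mid in the frame of bin between -0.095 and 0.095 m and linear speed of bar below 0.02 m/s); the robot touches nothing.
It fails at once if the skip is tipped with the bar still in or near its brackets (value of joint skip above 0.15 rad and x of bar_mid in the frame of dock above -0.25 m and z of bar_mid in the frame of dock above 0.05 m).
It fails at once if the skip drops back (falls faster than 2.2 rad/s) (velocity of joint skip below -2.2 rad/s).
It fails at once if a bystander is moved more than 30 mm or tipped over (distance of any of beaker_blue, dropper_b, bottle_sq_a, flask_b from where it was at the start of the episode above 0.03 m or angle between any of beaker_blue, dropper_b, bottle_sq_a, flask_b's own z axis and vertical above 0.4 rad).
It also fails if it takes over 56 s, if anything falls off the work surface, if the arm or the gripper's body presses on something with over 40 N, if the wrist force passes 120 N, or if a joint passes its speed limit or range.

## Robot

A 6-joint arm with a two-finger parallel gripper is mounted at the origin on a cart in front of the work surface, level with it; the furniture and walls round the work are solid. World frame = base frame: x ahead of the robot, y to its left, z up, the work surface at z = 0. Lengths are in m, angles in degrees, forces in N, time in s.
With the tool pointing down it reaches from about 0.35 to 0.875 m from the base axis. Payload 4.2 kg.
Tool frame: the origin (TCP) lies midway between the tips of the shut fingers; the grasp point (between the pads) lies 19 mm behind it; z points along the fingers, y is the line along which they close (so a half turn about z gives the same grasp; the last joint's range is limited). The gripper opens to 87 mm and grips with 3 to 60 N. Pads are 19 mm wide; open, the fingers measure 117 mm over their backs; the gripper's body (75 mm by 190 mm) begins 51 mm behind the grasp point.
Start: joints at [84.488, 22.042, 0.453, 0, -68.411, -14.817], TCP at [0.217, 0.586, 0.223] pointing down, gripper open.
Joint ranges: [-179.83, 179.83], [-69.29, 118.12], [-61.27, 80.66], [-181.25, 117.63], [-171.15, -9.14], [-177.46, 177.46]. Speed limits (degrees/s): [159.86, 159.86, 180, 180, 180, 180].

## Interface

Orientations are given as [roll, pitch, yaw] about the fixed x, y, z axes, in that order (R = Rz(yaw) Ry(pitch) Rx(roll)).
In Python, from workcell import env gives the robot as it stands. The module is installed in compiled form; this text tells all that it offers. Calls block until the motion is done:
- env.goto(position, orientation): joint-space move of the TCP to a pose.
- env.move_straight(position, rotation=None, rate=0.15, force_limit=None): straight line of the TCP; rotation=None keeps the orientation; rate is the mean speed in m/s. With force_limit (N) it stops when the force on the tool has changed by that much, and returns True; else False.
- env.set_joints(angles): joint-space move.
- env.gripper_to(opening, grasp_force=None): opening from 0.0 (shut) to 1.0 (fully open); grasp_force is the grip in N (None keeps the last); returns when the fingers have stopped.
- env.dwell(seconds).
- env.inverse_kinematics(position, orientation): joint angles nearest the present ones, or None.
- env.read_state(): the state.
- env.grab_frame(name): name is "scene" or "side" or "wrist"; returns a dict with "image" (420x560x3 uint8, blue, green, red), "fx", "fy", "cx", "cy" (pixels), "position" and "orientation" of the camera in the world. Camera axes: x right, y up, looking along -z (the intrinsics and any distortion apply to the point x, -y, -z); pixel columns grow to the right and rows downward; lengths in m; the calibration is good to about 2 mm. A picture is of the moment at which its call begins. There is no depth.
A pose or a line that the arm cannot do raises env.Unreachable and nothing moves.
- env.close_job(): hands the job in; it is judged then, once.
Trained networks look in a picture, given as the dict that the camera call returned (one of the last four; its "shot" number tells which), for a name from the list of things; names that differ only in an ending like _2 or _b are one class to them, and where a whole thing is asked for, a point or a joint stands for the part that bears it (a point fixed in the world has none). Each returns a list of dicts, best first, with "score" (0 to 1); they miss things now and then, are a little off and sometimes report something else, mostly with a low value. They report only what shows in the picture. A call takes as long as a camera call. They do not tell look-alikes from the thing itself.
- env.search_frame(picture, thing): "xyz" ([x, y, z] in m, in world coordinates, good to about 4 mm: the middle of the surface that is visible of it).
- env.trace(picture, thing): "mask" (420x560 bool, what is visible of it).
The state is a dict: "clock": time; "joint_positions": joint angles; "qvel": joint speeds; "joint_torque": joint torques, N m; "position": TCP position; "tool_rot": TCP orientation; "force": force on the tool from outside, world axes, zero at the start; "wrist_torque": the same for the moment, N m; "opening": opening from 0.0 (shut) to 1.0 (fully open); "finger_force": force on a finger pad.
Only numpy, scipy, OpenCV 4.12 (cv2) and the standard library are available. Lean on these libraries where they do the work, as an engineer would, in place of code of your own. Each camera call takes 0.05 s, during which the arm holds its last target. There are 200 camera calls.

## Working session

There is one attempt and no reset: what is moved stays moved. The work goes in short steps, each a Python script; the robot and the scene stay as the last script left them, time stands still between calls to the robot, and variables do not carry over. Pictures are saved under pics/ and viewed, at most 10 in all, crops included, and the job is handed in when it is done.

```bash
mkdir -p pics; python3 - <<'E'
from workcell import env
import cv2, numpy as np
fs={}
for n in ("scene","side"):
    f=env.grab_frame(n); fs[n]=f
    print(n,f["position"],f["orientation"],f["fx"],[k for k in f])
    for t in ("dock","skip","grip","bar","mat","bin","bottle_a_mid","beaker_blue","dropper_b","bottle_sq_a","flask_b"):
        print(t,[(np.round(d["xyz"],3).tolist(),round(d["score"],2)) for d in env.search_frame(f,t)][:4])
cv2.imwrite("pics/a.png",cv2.resize(np.vstack([fs["scene"]["image"],fs["side"]["image"]]),(400,600)))
cv2.imwrite("pics/s.png",fs["scene"]["image"]);cv2.imwrite("pics/d.png",fs["side"]["image"])
E
```

```text
scene [ 0.04024281 -0.74150724  0.73766131] [ 55.19293164  -0.67956274 -37.4401609 ] 433.6355650958038 ['image', 'fx', 'fy', 'cx', 'cy', 'position', 'orientation', 'shot']
dock [([0.485, -0.019, 0.1], 0.79), ([0.482, 0.009, 0.144], 0.62), ([0.732, -0.064, 0.07], 0.56)]
skip [([0.483, 0.009, 0.147], 0.65)]
grip [([0.483, 0.005, 0.144], 0.94), ([0.676, -0.284, 0.05], 0.59)]
bar [([0.451, -0.067, 0.134], 0.94), ([0.357, 0.109, 0.038], 0.37)]
mat [([0.443, -0.358, 0.001], 0.89)]
bin [([0.707, 0.283, 0.067], 0.81), ([0.484, -0.018, 0.098], 0.18)]
bottle_a_mid [([0.651, -0.386, 0.036], 0.75), ([0.731, -0.185, 0.034], 0.67), ([0.494, 0.012, 0.158], 0.65), ([0.487, -0.017, 0.098], 0.3)]
beaker_blue [([0.487, 0.007, 0.145], 0.59), ([0.361, 0.111, 0.036], 0.58)]
dropper_b [([0.677, -0.281, 0.046], 0.65)]
bottle_sq_a [([0.728, -0.064, 0.069], 0.92), ([0.447, -0.061, 0.138], 0.66), ([0.484, -0.02, 0.103], 0.64)]
flask_b [([0.38, 0.218, 0.046], 0.93), ([0.73, -0.06, 0.067], 0.2)]
side [0.47262083 0.7655129  0.60160631] [  58.06156358   -1.29289973 -170.32538375] 382.6072662569908 ['image', 'fx', 'fy', 'cx', 'cy', 'position', 'orientation', 'shot']
dock [([0.498, 0.075, 0.079], 0.85)]
skip [([0.5, 0.064, 0.153], 0.69)]
grip [([0.5, 0.066, 0.154], 0.93)]
bar [([0.442, -0.042, 0.137], 0.7)]
mat [([0.472, -0.371, 0.009], 0.63)]
bin []
bottle_a_mid [([0.66, -0.37, 0.036], 0.8), ([0.726, -0.165, 0.035], 0.61), ([0.497, 0.026, 0.164], 0.6)]
beaker_blue [([0.358, 0.121, 0.039], 0.82)]
dropper_b [([0.687, -0.267, 0.045], 0.46)]
bottle_sq_a [([0.741, -0.018, 0.068], 0.78)]
flask_b [([0.392, 0.251, 0.043], 0.88)]
```

View pics/s.png

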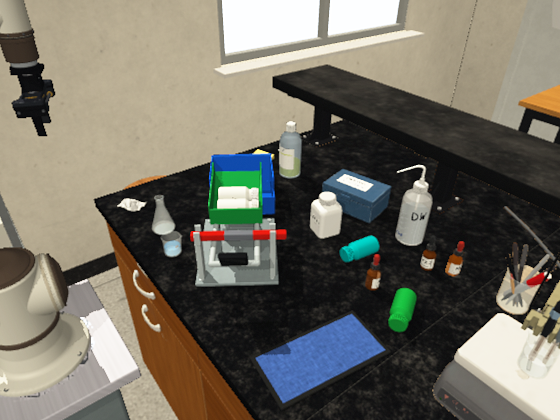

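View pics/d.png

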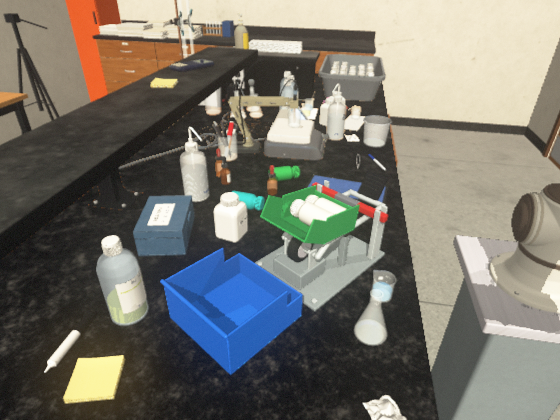

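The scene view shows the bar in its brackets (red ends near px 195,235 and 283,235), the black paddle at (232,259), the mat around (320,355), and look-alikes in green (403,308) and turquoise (360,248). The side view shows the bin at (233,310), skip with bottles (312,215), flask (372,315) and beaker (382,285).

```bash
cat > h.py <<'E'
from workcell import env
import cv2, numpy as np
from scipy.spatial.transform import Rotation as R
def plane(f,uv,z):
    uv=np.atleast_2d(uv).astype(float)
    d=np.c_[(uv[:,0]-f["cx"])/f["fx"],-(uv[:,1]-f["cy"])/f["fy"],-np.ones(len(uv))]
    d=R.from_euler("xyz",f["orientation"],degrees=True).apply(d)
    p=np.array(f["position"]); return p+d*((z-p[2])/d[:,2])[:,None]
def proj(f,P):
    q=R.from_euler("xyz",f["orientation"],degrees=True).inv().apply(np.atleast_2d(P)-np.array(f["position"]))
    return np.c_[f["cx"]+f["fx"]*q[:,0]/-q[:,2], f["cy"]-f["fy"]*q[:,1]/-q[:,2]]
def red(f): 
    h=cv2.cvtColor(f["image"],cv2.COLOR_BGR2HSV)
    return ((h[...,0]<8)|(h[...,0]>172))&(h[...,1]>150)&(h[...,2]>90)
E
python3 - <<'E'
from h import *
def ends(m):
    p=np.argwhere(m)[:,::-1].astype(float); c=p.mean(0); v=np.linalg.svd(p-c,full_matrices=0)[2][0]; s=(p-c)@v
    # centre line ends
    a,b=np.polyfit(p[:,0],p[:,1],1) if abs(v[0])>abs(v[1]) else (0,0)
    return np.array([p[s<=s.min()+4].mean(0)-2*v,p[s>=s.max()-4].mean(0)+2*v])
for n in("scene","side"):
    f=env.grab_frame(n); m=red(f)
    best=[d for d in env.search_frame(f,"bar")][0]["xyz"]; u0=proj(f,best)[0]
    yy,xx=np.indices(m.shape); m&=(np.hypot(xx-u0[0],yy-u0[1])<80)
    l,lab,st,_=cv2.connectedComponentsWithStats(m.astype(np.uint8)); m=np.isin(lab,[i for i in range(1,l) if st[i,4]>25])
    e=ends(m); w=plane(f,e,.127); d=w[1]-w[0]
    print(n,e.round(1).tolist(),w.round(4).tolist(),"mid",w.mean(0).round(4),"len",np.linalg.norm(d).round(4),"ang",np.degrees(np.arctan2(d[1],d[0])).round(2))
    for t in ("mat","bin"):
        for d in env.trace(f,t)[:1]:
            c=max(cv2.findContours(d["mask"].astype(np.uint8),0,2)[0],key=cv2.contourArea)
            if t=="mat":
                w=plane(f,c[:,0],.005)[:,:2]; r=cv2.minAreaRect(w.astype(np.float32)); print(t,d["score"],r,cv2.boxPoints(r).round(3).tolist())
            else: print(t,d["score"],cv2.boundingRect(c))
E
```

```text
scene [[286.3, 233.5], [189.3, 235.8]] [[0.5453, -0.1219, 0.127], [0.3614, 0.0037, 0.127]] mid [ 0.4534 -0.0591  0.127 ] len 0.2227 ang 145.66
mat 0.85 ((0.45375359058380127, -0.35361188650131226), (0.13241040706634521, 0.26274535059928894), 82.61590576171875) [[0.3149999976158142, -0.4020000100135803], [0.5759999752044678, -0.4359999895095825], [0.5929999947547913, -0.3050000071525574], [0.3319999873638153, -0.2709999978542328]]
bin 0.81 (209, 152, 66, 62)
side [[322.0, 188.3], [386.7, 218.6]] [[0.5183, -0.1092, 0.127], [0.3598, 0.0037, 0.127]] mid [ 0.439  -0.0528  0.127 ] len 0.1947 ang 144.53
mat 0.78 ((0.4960228204727173, -0.375244140625), (0.1006777212023735, 0.16895461082458496), 81.2184066772461) [[0.4050000011920929, -0.41200000047683716], [0.5720000267028809, -0.43799999356269836], [0.5870000123977661, -0.33799999952316284], [0.41999998688697815, -0.31299999356269836]]
bin 0.82 (161, 248, 141, 126)
```

```bash
cat >> h.py <<'E'
BAR=np.array([.4534,-.0591]); YAW=55.4
def dockR(): return R.from_euler("z",YAW,degrees=True)
def axle():
    return np.r_[BAR,0]+dockR().apply([.175,0,.085])
def grip(th,flip,along=0.0):
    # TCP pose with pads on paddle; along = TCP offset toward the cross tube from grip point
    g=np.array([-.276,0,.059]); up=np.array([-np.sin(np.radians(35)),0,np.cos(np.radians(35))])
    t=R.from_rotvec([0,th,0]); g=t.apply(g-along*up); z=-t.apply(up); x=np.array([0,1.,0])*flip
    M=dockR().as_matrix()@np.c_[x,np.cross(z,x),z]
    return axle()+dockR().apply(g), R.from_matrix(M).as_euler("xyz",degrees=True)
E
python3 - <<'E'
from h import *
for k in (0,1):
    y=145.4-180*k
    for P,yy in(([*BAR,.25],y),([*BAR,.12],y),([.454,-.354,.01],y+27.2)):
        print(k,P,env.inverse_kinematics(P,[180,0,(yy+180)%360-180]))
for fl in (1,-1):
    for th in (0,.3,.6,.9):
        p,o=grip(th,fl,.012); print(fl,th,p.round(3),o.round(1),env.inverse_kinematics(p,o))
E
```

```text
0 [np.float64(0.4534), np.float64(-0.0591), 0.25] [ 1.30296775e+01  4.19237312e+00 -1.92090286e+01 -2.54444375e-14
 -6.65985983e+01 -1.37629678e+02]
0 [np.float64(0.4534), np.float64(-0.0591), 0.12] [ 1.30296775e+01  1.21353251e+01 -3.06325254e+01 -2.54444375e-14
 -4.72321495e+01 -1.37629678e+02]
0 [0.454, -0.354, 0.01] [-2.18293178e+01  3.08217706e+01 -2.04932132e+01 -2.54444375e-14
 -3.86850162e+01 -7.55706822e+01]
1 [np.float64(0.4534), np.float64(-0.0591), 0.25] [ 1.30296775e+01  4.19237312e+00 -1.92090286e+01  2.54444375e-14
 -6.65985983e+01  4.23703225e+01]
1 [np.float64(0.4534), np.float64(-0.0591), 0.12] [ 1.30296775e+01  1.21353251e+01 -3.06325254e+01  2.54444375e-14
 -4.72321495e+01  4.23703225e+01]
1 [0.454, -0.354, 0.01] [-2.18293178e+01  3.08217706e+01 -2.04932132e+01  2.54444375e-14
 -3.86850162e+01  1.04429318e+02]
1 0 [ 0.4   -0.137  0.134] [145.    0.  145.4] [-26.42816439  11.1881566  -23.73186724 -42.25235491 -57.60456595
 -73.99141665]
1 0.3 [ 0.415 -0.115  0.212] [162.2   0.  145.4] [  -6.21978029    1.84660563  -22.79484782  -18.49065298  -58.05490308
 -109.53866158]
1 0.6 [ 0.442 -0.075  0.278] [179.4   0.  145.4] [  10.91780821    2.06313162  -17.31204116   -0.46365938  -70.18126002
 -135.36229423]
1 0.9 [ 0.48  -0.021  0.326] [-163.4    0.   145.4] [  22.76607595    9.83714606   -6.78349764    8.85345459  -87.47352378
 -148.85261081]
-1 0 [ 0.4   -0.137  0.134] [-145.    -0.   -34.6] [-26.42816439  11.1881566  -23.73186724 -42.25235491 -57.60456595
 106.00858335]
-1 0.3 [ 0.415 -0.115  0.212] [-162.2    0.   -34.6] [ -6.21978029   1.84660563 -22.79484782 -18.49065298 -58.05490308
  70.46133842]
-1 0.6 [ 0.442 -0.075  0.278] [-179.4    0.   -34.6] [ 10.91780821   2.06313162 -17.31204116  -0.46365938 -70.18126002
  44.63770577]
-1 0.9 [ 0.48  -0.021  0.326] [163.4   0.  -34.6] [ 22.76607595   9.83714606  -6.78349764   8.85345459 -87.47352378
  31.14738919]
```

```bash
python3 - <<'E'
from h import *
env.goto([*BAR,.26],[180,0,-34.6]); env.gripper_to(.6)
f=env.grab_frame("wrist"); print(f["position"],f["orientation"],env.read_state()["position"],env.read_state()["clock"])
im=f["image"].copy(); 
ax=R.from_euler("z",YAW,degrees=True)
P=np.r_[BAR,.136]+ax.apply([[0.009,s,0] for s in(-.11,.11)]+[[-.009,s,0] for s in(.11,-.11)])
cv2.polylines(im,[proj(f,P).astype(int)],True,(255,255,0),1)
for p in (grip(0,-1)[0],): cv2.circle(im,tuple(int(v) for v in proj(f,p)[0]),4,(0,255,255),1)
cv2.imwrite("pics/w1.png",im)
E
```

```text
[ 0.50805365 -0.09841733  0.42369149] [-1.41174471e+01  1.52527511e-02 -1.24659155e+02] [ 0.45340422 -0.05909642  0.26002965] 4.9667
```

View pics/w1.png

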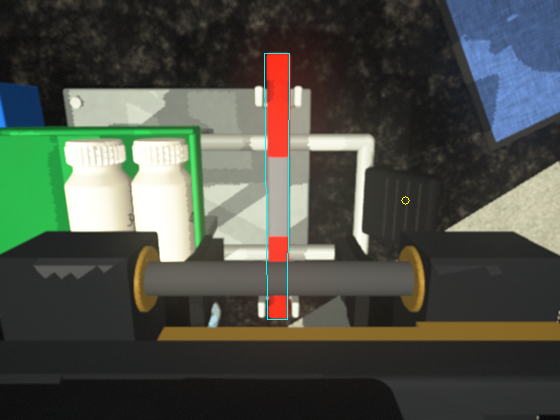

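The overlay fits: the projected bar outline lies on the red bar (px 266–289, 53–319), and the grip marker sits at (405,200) on the paddle.

```bash
python3 - <<'E'
from h import *
o=[180,0,-34.6]; om=[180,0,-7.4]
print(env.move_straight([*BAR,.124],o,.12,15))
env.gripper_to(0,30); s=env.read_state(); print(s["opening"],s["finger_force"],s["position"])
env.move_straight([*BAR,.25],o,.12); s=env.read_state(); print(s["opening"],s["force"])
env.goto([.454,-.354,.12],om); env.move_straight([.454,-.354,.03],om,.1)
print(env.move_straight([.454,-.354,.0095],om,.03,6)); print(env.read_state()["position"])
env.gripper_to(.45); env.move_straight([.454,-.354,.2],om,.15)
f=env.grab_frame("scene"); cv2.imwrite("pics/p1.png",f["image"]); s=env.read_state();print(s["clock"],s["force"])
E
```

```text
False
0.2054711160270202 29.99998301267624 [ 0.45349922 -0.05905102  0.1240749 ]
0.2027285522052717 [-0.398381    0.27509469 -0.13905771]
True
[ 0.45366742 -0.35383125  0.01107247]
13.1833 [-0.32531248  0.20881589  0.28257163]
```

View pics/p1.png

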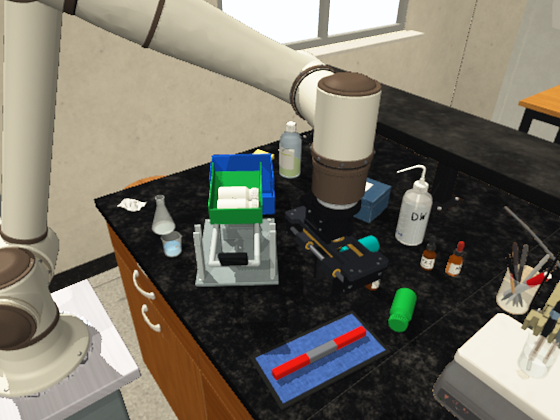

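The bar lies flat on the mat (px 275–367, 330–373), released, and the skip and bystanders are undisturbed. Next: grip the paddle and tip.

```bash
python3 - <<'E'
from h import *
A=.017
p,o=grip(0,-1,-.09); env.goto(p,o); env.gripper_to(.55)
p,o=grip(0,-1,A); print(env.move_straight(p,o,.1,12))
env.gripper_to(0,25); s=env.read_state(); print(s["opening"],s["finger_force"],s["force"],s["clock"])
for th in np.arange(.1,.91,.1):
    p,o=grip(th,-1,A); env.move_straight(p,o,.09); s=env.read_state()
    F=dockR().inv().apply(s["force"]); print(round(th,2),F.round(1),round(s["opening"],3),round(float(np.max(s["finger_force"])),1),round(s["clock"],1))
    if np.linalg.norm(F)>50: print("STOP");break
env.dwell(.5)
for n in("scene","side"): cv2.imwrite(f"pics/t_{n}.png",env.grab_frame(n)["image"])
E
```

```text
False
0.15821831933405753 24.997630489524454 [-0.34798685  1.44910998  2.34368745] 16.3417
0.1 [ 0.3 -0.7 -1.9] 0.157 25.0 16.8
0.2 [ 0.8 -1.2 -1.6] 0.159 25.0 17.2
0.3 [ 0.9  0.3 -0.6] 0.158 25.0 17.7
0.4 [ 0.9 -0.3 -0.8] 0.163 25.0 18.1
0.5 [-0.   0.3 -0.3] 0.156 25.0 18.6
0.6 [0.4 0.8 0.1] 0.164 25.0 19.0
0.7 [0.5 1.6 1.1] 0.162 25.0 19.5
0.8 [0.3 0.8 1. ] 0.16 25.0 19.9
0.9 [0.6 1.5 1.5] 0.16 25.0 20.4
```

```bash
python3 -c "
import cv2,numpy as np
cv2.imwrite('pics/t.png',np.hstack([cv2.imread('pics/t_scene.png')[60:400,90:490],cv2.imread('pics/t_side.png')[120:460,100:500]][0:1]+[cv2.copyMakeBorder(cv2.imread('pics/t_side.png')[120:420,100:500],0,40,0,0,0)]))"
```

```text
(no output)
```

View pics/t.png

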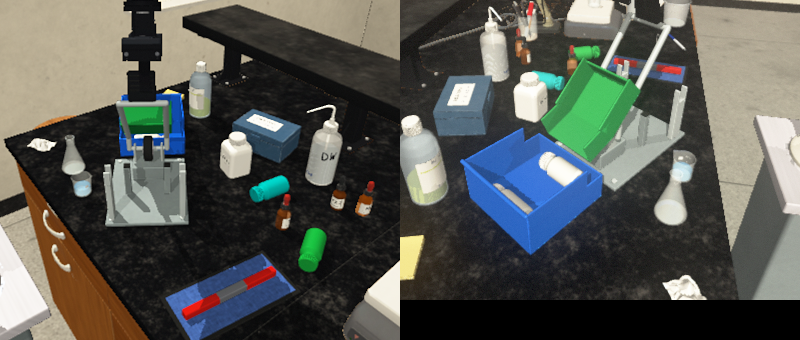

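Both bottles are in the bin (white shapes at about px 560,168 and 512,198 in the right half), with the skip empty. Lower it slowly.

```bash
python3 - <<'E'
from h import *
A=.017
for th in [.8,.7,.6,.5,.4,.3,.2,.1,.05]:
    p,o=grip(th,-1,A); env.move_straight(p,o,.07)
p,o=grip(-.005,-1,A); print(env.move_straight(p,o,.03,8))
s=env.read_state(); print(s["force"],s["position"],p,s["clock"])
env.gripper_to(.3); env.dwell(.3); env.gripper_to(.55)
p,o=grip(0,-1,-.12); env.move_straight(p,o,.1)
env.move_straight(p+[0,0,.08],None,.15)
env.dwell(.5); f=env.grab_frame("scene"); g=env.grab_frame("side"); print(env.read_state()["clock"])
cv2.imwrite('pics/e.png',np.hstack([f["image"][60:360,90:490],g["image"][120:420,100:500]]))
w=g
print([(np.round(d["xyz"],3),round(d["score"],2)) for d in env.search_frame(g,"bottle_a_mid")])
E
```

```text
True
[-0.28469588  1.12217426  4.32191324] [ 0.40181378 -0.1339152   0.13037628] [ 0.40145863 -0.13439331  0.12874261] 26.0917
30.475
[(array([ 0.727, -0.162,  0.037]), 0.92), (array([0.612, 0.198, 0.046]), 0.91), (array([ 0.66 , -0.369,  0.035]), 0.73), (array([0.51 , 0.039, 0.147]), 0.48)]
```

View pics/e.png

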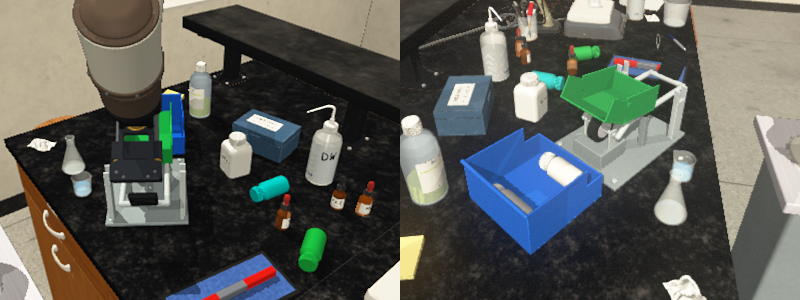

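The skip is back on its rests (same outline as at the start), both bottles lie in the bin, the bar is on the mat, and the gripper is clear.

```bash
python3 -c "
from workcell import env
print(env.close_job())"
```

```text
the job is handed in; nothing more can be done
None
```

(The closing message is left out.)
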